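# Stow the paint-pot strip past the bay's spring gate

## Robot

A 6-joint arm with a two-finger parallel gripper is mounted at the origin on a cart in front of the work surface, level with it; the furniture and walls round the work are solid. World frame = base frame: x ahead of the robot, y to its left, z up, the work surface at z = 0. Lengths are in m, angles in rad, forces in N, time in s.
With the tool pointing down it reaches from about 0.3 to 0.85 m from the base axis. Payload 4.2 kg.
Tool frame: the origin (TCP) lies midway between the tips of the shut fingers; the grasp point (between the pads) lies 19 mm behind it; z points along the fingers, y is the direction in which the jaws open and shut (so a half turn about z gives the same grasp; the last joint's range is limited). The gripper opens to 91 mm and grips with 3 to 60 N. Pads are 32 mm wide; open, the fingers measure 118 mm over their backs; the gripper's body (76 mm by 178 mm) begins 60 mm behind the grasp point.
Start: joints at [1.085, 0.32, 1.565, -0, 1.257, -0.02], TCP at [0.258, 0.514, 0.191] pointing down, gripper open.
Joint ranges: [-3.11, 3.11], [-0.84, 2.01], [0.21, 2.61], [-1.34, 4.49], [0.05, 2.63], [-2.56, 2.56]. Speed limits (rad/s): [2.57, 2.57, 3.14, 3.14, 3.14, 3.14].

## Interface

Orientations are given as a unit quaternion [x, y, z, w].
In Python, from cell import state, grab_frame, get_calibration, hand_in gives the robot as it stands. The module is installed in compiled form; this text tells all that it offers.
- The arm moves only by the tool move_arm, never from a script. Its argument "targets" is a list of rows, each an object of numbers: "tx", "ty", "tz": the shift along the tool's x, y, z in units of 40 cm (1.0 is 40 cm); "roll": the turn about the tool's z in units of 90 degrees (1.0 is 90 degrees); "grip": the finger opening in mm, from 0 to 91.2. A call has 1 to 8 rows; each row is the pose to reach, as a shift and turn from the pose measured when the call began, along the tool's axes at that moment; what a row does not reach only later rows make up. A row lasts 1/10 s, in which the tool goes at most 50 mm and 8.59 degrees, less where a joint would pass 70% of its speed; a pose out of reach is approached as far as the arm can. A call with a number of a shift or a turn outside -1 to 1 is refused whole. A call with a gripper value outside its range is refused whole. The fingers move at their own pace and stop on an object; "force" is the grip in N (left out, the last holds). Time passes only in rows, so rows that repeat a pose let the fingers close. It gives the time, the measured TCP pose, the force and the opening at its end, in the units of the state.
- state(): the state, without advancing time (a new reading comes with each control period).
- grab_frame(name): name is "scene" or "top" or "wrist"; returns the picture (400x640x3 uint8, red, green, blue); there is no depth.
- get_calibration(name): a dict with "fovy" (degrees; the focal length in pixels is half the picture's height over the tangent of half this angle, whatever the lens; pixels are square), "cx", "cy" (the principal point, pixels), "xyz" and "orientation" of the camera in the world; the wrist camera has in their place "T_tool_cam" (4x4, takes a point from camera to tool coordinates, whose origin is the TCP and whose axes are the flange's). Camera axes: x right, y down, z forward; pixel columns grow to the right and rows downward; lengths in m; the calibration is good to about 2 mm. A picture is of the moment at which its call begins: read the wrist's pose just before it. get_calibration takes no time and is no camera call.
- hand_in(): hands the job in, once; it reports no verdict.
The state is a dict: "time": time; "joint_positions": joint angles; "joint_velocities": joint speeds; "effort": joint torques, N m; "tcp_pos": TCP position; "ee_rot": TCP orientation; "ft_force": force on the tool from outside, world axes, zero at the start; "wrist_torque": the same for the moment, N m; "grip_width": opening from 0.0 (shut) to 1.0 (fully open).
Only numpy, scipy, OpenCV 4.12 (cv2) and the standard library are available. Lean on these libraries where they do the work, as an engineer would, in place of code of your own. Each camera call takes 0.05 s, during which the arm holds its last target.

## Task

Stow the strip of paint pots in its plywood bay without gripping or lifting anything: press the long treadle beside the lane down with one fingertip so that the spring gate swings up clear of the strip, and keep it down while the other finger pushes the strip along the lane, past the gate and fully home against the end stop. Then let go so that the gate closes behind the strip. The gate must not come down on the strip or be bumped by it, and the bottles and the pot standing beside the bay stay where they are.

Things in the scene. Friction and masses are not known exactly. Their poses are not given: they have to be found in the camera images.
- chute: plywood bay fixed on the desk, a straight lane. Origin: middle of the lane at the gate, on the desk top; x along the lane from its mouth to the end stop (the way to push), y to the treadle side, z up. Floor 4 mm thick; walls' inner faces at y = -47 and +47, 9 mm thick, tops at z = 46, from x = -250 to +182 mm. A roof (z = 46 to 52) covers x = +45 to +182; before it the lane is open above.
- pot_strip: the rack: loose strip of 8 paint pots (2 x 4) under a flat clear lid, 0.2 to 0.4 kg, in the lane before the gate; 88 mm across the lane, 160 along it (its own y axis), 38 high. Origin: centre of its underside. Push its near short end: the lid's edge, a plate 35 to 37 mm above the underside (the pots stand 6 mm further in). Home: origin at x = +93 mm of the chute.
- gate (a joint): angle (rad) of gate and treadle, one rigid aluminium part on a shaft parallel to the lane at y = +66, z = 32 mm of the chute. 0 = shut, sprung; 0.95 = treadle fully down. Pressing the treadle (2 to 5 N) lifts the stop leaf out of the strip's way: clear from 0.75 on. It springs shut when let go. Raised, it stays below z = 76 mm and at y over +25 mm.
- treadle_mid (a point): middle of the treadle's upper face, 28 mm out from the shaft. The treadle is a ribbed strip outside the wall, 273 mm long (x = -250 to +23 mm of the chute), reaching 4 to 43 mm out from the shaft. Shut it rises outward at 0.52 rad (this point at y = +90, z = 47 mm); at joint 0.85 it slopes down outward at 0.33 rad (y = +93, z = 24 mm). Press it anywhere along it; fingers slide on it.
- leaf_tip (a point): lower end of the gate's stop leaf. Shut, the leaf hangs in the lane at x = -8 to +2 mm, y = +29 to +41 mm of the chute, from z = 55 down to 24 mm, and blocks the strip both ways
- end_stop (a point): middle of the end stop's face (x = +173 mm of the chute), inside the roofed bay, 20 mm above the desk; the strip's far end touches it when home
- medium_bottle: bystander: round bottle with white cap, 47 mm wide, 95 mm high, loose; origin under its centre
- ink_bottle: bystander: square ink bottle with white cap, 46 mm wide, 88 mm high, loose; origin under its centre
- blue_pot: bystander: small round paint pot with pale lid, 42 mm wide, 61 mm high, loose; origin under its centre

How it is judged:
On the way, in this order (a step that is already met when the one before it is completed fails the run):
1. a finger holds the treadle down and the gate clear while the strip is still in front of the gate (value of joint gate above 0.72 rad and contact force between the fingers and gate above 0.3 N and x of pot_strip in the frame of chute below -0.085 m), for 0.2 s.
2. the strip is half past the gate, which a finger still holds up (value of joint gate above 0.68 rad and contact force between the fingers and gate above 0.2 N and x of pot_strip in the frame of chute above 0 m), for 0.1 s.
At the end, for the whole second after the job is handed in: the strip is home against the end stop (within 6 mm), flat on the lane's floor and at rest, and the gate has sprung shut behind it (joint under 0.06 rad) (x of pot_strip in the frame of chute above 0.087 m and height (world z) of pot_strip below 0.01 m and linear speed of pot_strip below 0.01 m/s and value of joint gate below 0.06 rad); the robot touches nothing.
It fails at once if the strip is lifted or tipped (height (world z) of pot_strip above 0.016 m or angle between pot_strip's own z axis and vertical above 0.15 rad).
It fails at once if the gate comes down on the strip or the strip is pushed against the gate (contact force between gate and pot_strip above 1.5 N).
It fails at once if a bystander is pushed away or tipped (distance of any of medium_bottle, ink_bottle, blue_pot from where it was at the start of the episode above 0.02 m or angle between any of medium_bottle, ink_bottle, blue_pot's own z axis and vertical above 0.4 rad).
It also fails if it takes over 45 s, if anything falls off the work surface, if the arm or the gripper's body presses on something with over 40 N, if the wrist force passes 120 N, or if a joint passes its speed limit or range.

## Working session

There is one attempt and no reset: what is moved stays moved. The work goes in short steps, Python scripts to look and compute and a tool call to move; the robot and the scene stay as the last step left them, time stands still between calls to the robot, and variables do not carry over. Pictures are saved under pics/ and viewed, and the job is handed in when it is done.

Besides the shell and the picture viewer there is one more tool, called after "Call:" as a command line: name --argument value ..., lists and objects as JSON in quotes. move_arm: Moves the arm, as the interface text tells. Its arguments: {"type":"object","properties":{"targets":{"type":"array","items":{"type":"object","properties":{"tx":{"type":"number","minimum":-1,"maximum":1},"ty":{"type":"number","minimum":-1,"maximum":1},"tz":{"type":"number","minimum":-1,"maximum":1},"roll":{"type":"number","minimum":-1,"maximum":1},"grip":{"type":"number"}}}},"force":{"type":"number"}},"required":["targets"]}

```bash
mkdir -p pics
python3 - <<'E'
from cell import *
import cv2
s=state();print(s)
for n in("scene","top","wrist"):
    c=get_calibration(n);print(n,c)
    cv2.imwrite(f"pics/{n}0.png",grab_frame(n)[:,:,::-1])
E
```

```text
{'time': 0.0, 'joint_positions': array([ 1.08496602e+00,  3.20286398e-01,  1.56569906e+00,  1.54733420e-06,
        1.25738740e+00, -1.99895881e-02]), 'joint_velocities': array([-0.00038302, -0.00230118,  0.00055935,  0.0005429 , -0.00121646,
       -0.00205329]), 'effort': array([-1.22518661e-03, -4.12462234e+01, -2.31977892e+01,  7.24491267e-02,
        4.58446483e-02, -1.56133683e-04]), 'tcp_pos': array([0.25800906, 0.51324221, 0.19041571]), 'ee_rot': array([ 2.30820143e-01,  9.72996027e-01, -8.61600937e-04, -2.23435456e-04]), 'ft_force': array([ 0.5194304 ,  0.46450563, -0.32912331]), 'wrist_torque': array([ 0.00745725, -0.01945005, -0.02286552]), 'grip_width': 1.0019603568544775}
scene {'fovy': 42.26665120227899, 'cx': 329.57049358686004, 'cy': 199.8252303649434, 'xyz': array([ 0.25832052, -0.25557347,  0.90905763]), 'orientation': array([ 0.91511024, -0.28720548,  0.09059531, -0.26810212])}
top {'fovy': 47.65848831114772, 'cx': 316.91246399868453, 'cy': 196.50766255028378, 'xyz': array([0.47156766, 0.1927713 , 1.08383683]), 'orientation': array([-0.70112708,  0.71004131, -0.04201861,  0.04996592])}
wrist {'fovy': 71.23257622006517, 'cx': 321.69229529134014, 'cy': 197.68310878324436, 'T_tool_cam': array([[ 1.05022596e-04, -9.66984543e-01, -2.54835010e-01,
         7.12302168e-02],
       [ 9.99999710e-01, -9.05523276e-05,  7.55725309e-04,
        -1.01310886e-03],
       [-7.53850596e-04, -2.54835016e-01,  9.66984254e-01,
        -1.92924534e-01],
       [ 0.00000000e+00,  0.00000000e+00,  0.00000000e+00,
         1.00000000e+00]])}
```

View pics/scene0.png

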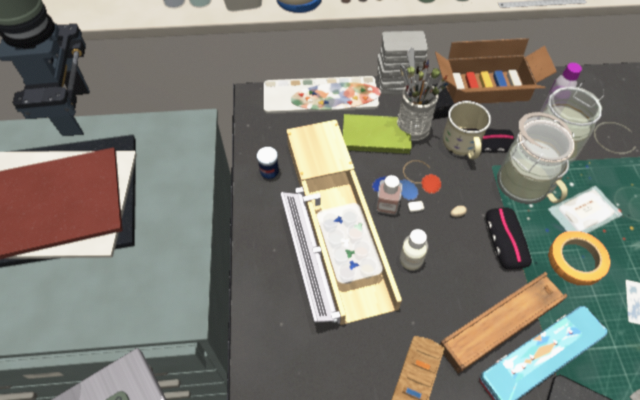

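View pics/top0.png

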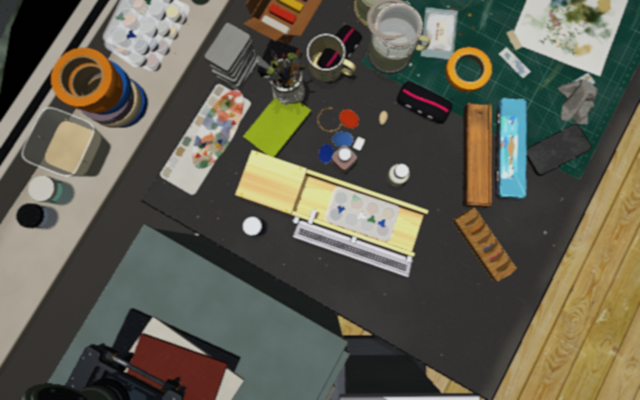

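View pics/wrist0.png

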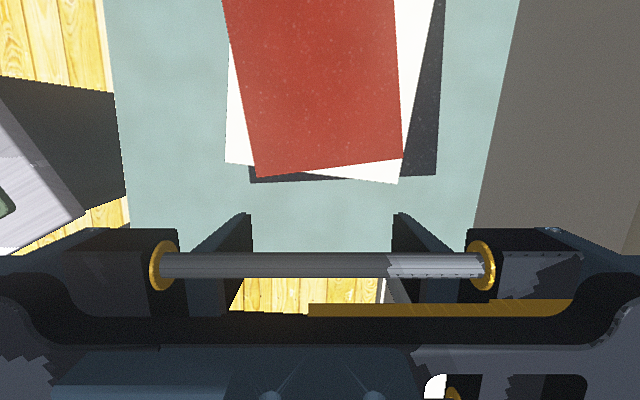

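```bash
cat > h.py <<'E'
import numpy as np, cv2
from scipy.spatial.transform import Rotation as R
from cell import *
def cam(n):
    c=get_calibration(n)
    if n=="wrist":
        s=state();T=np.eye(4);T[:3,:3]=R.from_quat(s['ee_rot']).as_matrix();T[:3,3]=s['tcp_pos'];T=T@c['T_tool_cam'];r,t=T[:3,:3],T[:3,3]
    else: r,t=R.from_quat(c['orientation']).as_matrix(),c['xyz']
    return r,t,200/np.tan(np.radians(c['fovy'])/2),c['cx'],c['cy']
def ray(C,p):
    r,t,f,cx,cy=C;d=r@np.array([(p[0]-cx)/f,(p[1]-cy)/f,1]);return t,d
def onz(C,p,z):
    t,d=ray(C,p);return t+d*(z-t[2])/d[2]
def proj(C,X):
    r,t,f,cx,cy=C;q=r.T@(np.array(X)-t);return np.array([cx+f*q[0]/q[2],cy+f*q[1]/q[2]])
E
python3 - <<'E'
import cv2
a=cv2.imread('pics/top0.png')[140:290,225:445];cv2.imwrite('pics/topc.png',cv2.resize(a,None,fx=3.6,fy=3.6,interpolation=cv2.INTER_CUBIC))
a=cv2.imread('pics/scene0.png')[110:330,240:440];cv2.imwrite('pics/scenec.png',cv2.resize(a,None,fx=2.7,fy=2.7,interpolation=cv2.INTER_CUBIC))
E
```

```text
(no output)
```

View pics/topc.png

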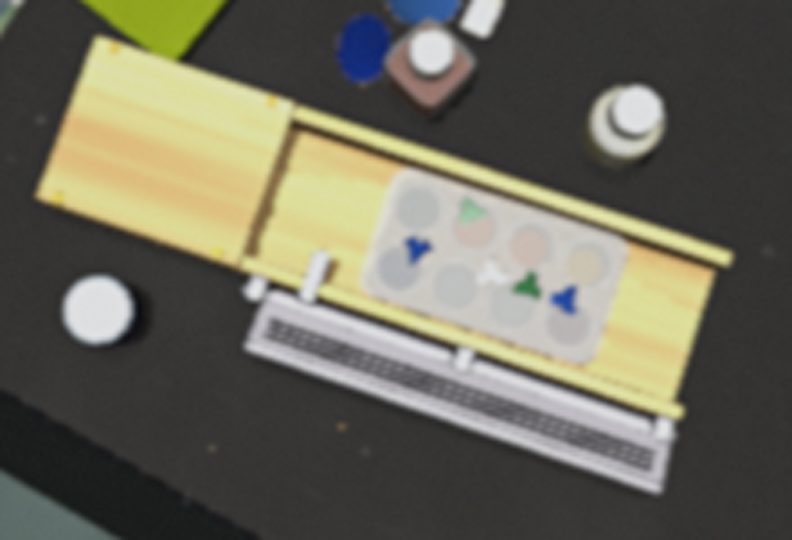

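View pics/scenec.png

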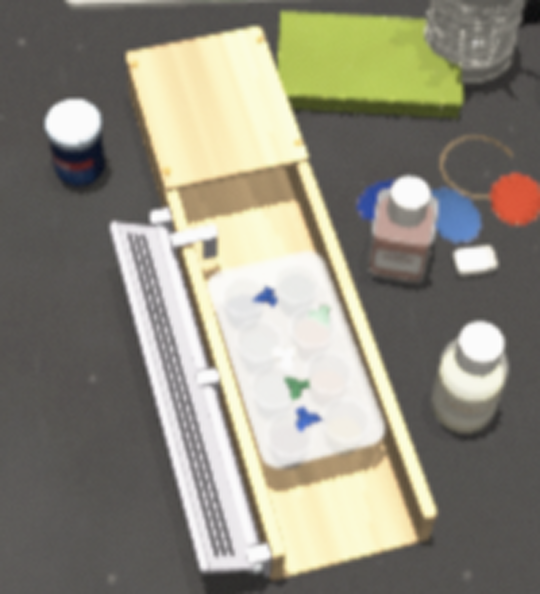

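```bash
cat > m.py <<'E'
from h import *
from scipy.optimize import least_squares
T=cam('top');S=cam('scene')
pts=[(100,35,182,-56,52),(37,197,182,56,52),(243,265,45,56,52),(297,103,45,-56,52),(733,256,-250,-56,46),(682,414,-250,56,46)]
pix=np.array([(225+u/3.6,140+v/3.6) for u,v,*_ in pts]);L=np.array([p[2:] for p in pts])/1000
sp=[(128,52,182,56,52),(263,30,182,-56,52),(307,158,45,-56,52),(168,188,45,56,52),(434,516,-250,-56,46),(280,562,-250,56,46)]
spix=np.array([(240+u/2.7,110+v/2.7) for u,v,*_ in sp]);LS=np.array([p[2:] for p in sp])/1000
def w(p,l):
    c,s=np.cos(p[2]),np.sin(p[2]);return np.array([p[0]+c*l[0]-s*l[1],p[1]+s*l[0]+c*l[1],l[2]])
def res(p,b=True):
    a=[proj(T,w(p,l))-q for l,q in zip(L,pix)]
    if b: a+=[proj(S,w(p,l))-q for l,q in zip(LS,spix)]
    return np.ravel(a)
p0=[0.5,0.2,np.pi/2]
for b in(True,False):
    o=least_squares(res,p0,kwargs=dict(b=b));print(o.x,np.abs(o.fun).max(),np.round(o.fun,1))
o=least_squares(res,p0).x
def loc(P):
    c,s=np.cos(o[2]),np.sin(o[2]);d=P[:2]-o[:2];return np.array([c*d[0]+s*d[1],-s*d[0]+c*d[1]])*1000
if __name__=='__main__':
    np.save('chute.npy',o)
    for u,v in[(393,168),(628,240),(592,362),(362,292)]: print('lid',loc(onz(T,(225+u/3.6,140+v/3.6),.041)))
    for u,v in[(318,253),(310,298)]: print('leaf',loc(onz(T,(225+u/3.6,140+v/3.6),.055)))
    for u,v in[(660,492),(246,347)]: print('tread',loc(onz(T,(225+u/3.6,140+v/3.6),.053)))
    for n,u,v,z in[('med',638,110,.095),('ink',432,50,.088),('blue',98,310,.061)]: P=onz(T,(225+u/3.6,140+v/3.6),z);print(n,P,loc(P))
    for n,u,v,z in[('med',480,345,.095),('ink',410,195,.088),('blue',75,122,.061)]: P=onz(S,(240+u/2.7,110+v/2.7),z);print(n,P,loc(P))
E
python3 m.py
```

```text
[0.60381521 0.2009205  1.22427295] 2.47596821603139 [-0.5  0.2  0.2  0.2 -1.   0.7  0.2  0.2  0.4 -0.6 -0.2  2.  -0.1  0.6
 -0.1 -1.2  1.6  0.3  0.   0.5  2.5  0.1 -1.4 -1.2]
[0.60489534 0.20054837 1.22624347] 1.3631276064497229 [-0.4 -0.1  0.4 -0.1 -0.8  0.3  0.3 -0.3  0.5 -1.3  0.   1.4]
lid [-26.27831717 -38.11405814]
lid [-183.92426225  -43.15382827]
lid [-186.22262658   38.60333063]
lid [-33.52899907  44.37035409]
leaf [ 0.64670594 31.13594396]
leaf [-3.98523127 59.75789815]
tread [-249.42109061  102.29660201]
tread [ 24.05471603 102.07909235]
med [0.6565059  0.01358151 0.095     ] [-158.30807268 -113.18464042]
ink [0.69761305 0.1390426  0.088     ] [ -26.34327709 -109.23801182]
blue [0.53996646 0.35066978 0.061     ] [119.16311082 110.91285223]
med [0.65195449 0.01346851 0.095     ] [-159.96015285 -108.94214238]
ink [0.69348868 0.13800629 0.088     ] [ -28.71874427 -105.71075359]
blue [0.53930018 0.34956813 0.061     ] [117.90065113 111.16538088]
```

```bash
cat > g.py <<'E'
from h import *
o=np.load('chute.npy')
def go(x,y,z,say=True):
    s=state();Rm=R.from_quat(s['ee_rot']).as_matrix();c,q=np.cos(o[2]),np.sin(o[2])
    P=np.array([o[0]+(c*x-q*y)/1e3,o[1]+(q*x+c*y)/1e3,z/1e3]);d=Rm.T@(P-s['tcp_pos'])/.4
    des=np.column_stack([[c,q,0],[q,-c,0],[0,0,-1]])
    rv=R.from_matrix(Rm.T@des).as_rotvec()/(np.pi/2)
    e=s['tcp_pos']-np.array([o[0],o[1],0]);print('t',s['time'],'now chute',np.round([1e3*(c*e[0]+q*e[1]),1e3*(-q*e[0]+c*e[1]),1e3*e[2]],1),'F',np.round(s['ft_force'],2))
    print('shift',np.round(d,4),'rot',np.round(rv,4), 'tilt ok')
E
python3 -c "
from g import *
go(-220,42,150)"
```

```text
t 0.15 now chute [176.5 431.3 190.6] F [-0.28  0.38  0.44]
shift [-1.0843 -0.8682  0.1027] rot [-7.000e-04  6.000e-04  9.241e-01] tilt ok
```

Call:
move_arm --targets '[{"tx": -0.1,"ty": -0.08,"roll": 0.09},{"tx": -0.2,"ty": -0.16,"roll": 0.18},{"tx": -0.3,"ty": -0.24,"roll": 0.27},{"tx": -0.39,"ty": -0.31,"roll": 0.36},{"tx": -0.48,"ty": -0.385,"roll": 0.45},{"tx": -0.57,"ty": -0.46,"roll": 0.54},{"tx": -0.66,"ty": -0.53,"roll": 0.63},{"tx": -0.75,"ty": -0.6,"roll": 0.72,"grip": 91.2}]'

```text
invalid input
```

```bash
python3 -c "
from g import *
go(-220,42,150)"
```

```text
t 0.15 now chute [176.5 431.3 190.6] F [-0.28  0.38  0.44]
shift [-1.0843 -0.8682  0.1027] rot [-7.000e-04  6.000e-04  9.241e-01] tilt ok
```

Call:
move_arm --targets '[{"tx": -0.1,"ty": -0.08,"tz": 0,"roll": 0.09,"grip": 91},{"tx": -0.2,"ty": -0.16,"tz": 0,"roll": 0.18,"grip": 91},{"tx": -0.3,"ty": -0.24,"tz": 0,"roll": 0.27,"grip": 91},{"tx": -0.39,"ty": -0.31,"tz": 0,"roll": 0.36,"grip": 91},{"tx": -0.48,"ty": -0.385,"tz": 0,"roll": 0.45,"grip": 91},{"tx": -0.57,"ty": -0.46,"tz": 0,"roll": 0.54,"grip": 91},{"tx": -0.66,"ty": -0.53,"tz": 0,"roll": 0.63,"grip": 91},{"tx": -0.75,"ty": -0.6,"tz": 0,"roll": 0.72,"grip": 91}]'

```text
time: 0.95
tcp_pos: [0.4186, 0.1624, 0.1909]
ee_rot: [0.718, 0.696, -0.001, 0.0]
ft_force: [1.0, 0.2, 0.2]
grip_width: 1.001
```

```bash
python3 -c "
from g import *
go(-220,42,150)"
```

```text
t 0.95 now chute [-99.1 161.1 190.9] F [1.03 0.18 0.22]
shift [-0.3794  0.1897  0.1027] rot [-1.000e-04  7.000e-04  2.004e-01] tilt ok
```

Call:
move_arm --targets '[{"tx": -0.1,"ty": 0.05,"tz": 0,"roll": 0.09,"grip": 91},{"tx": -0.19,"ty": 0.1,"tz": 0,"roll": 0.17,"grip": 91},{"tx": -0.28,"ty": 0.15,"tz": 0.05,"roll": 0.2,"grip": 91},{"tx": -0.36,"ty": 0.18,"tz": 0.1,"roll": 0.2,"grip": 91},{"tx": -0.379,"ty": 0.19,"tz": 0.1,"roll": 0.2,"grip": 91},{"tx": -0.379,"ty": 0.19,"tz": 0.1,"roll": 0.2,"grip": 91}]'

```text
time: 1.55
tcp_pos: [0.4898, 0.0076, 0.1507]
ee_rot: [0.819, 0.574, -0.001, -0.0]
ft_force: [-0.4, 0.3, -0.3]
grip_width: 0.997
```

```bash
python3 -c "
from g import *
go(-218,42,70)
for n in ('top','scene','wrist'): cv2.imwrite(f'pics/{n}1.png',grab_frame(n)[:,:,::-1])
a=cv2.imread('pics/scene1.png')[110:360,220:460];cv2.imwrite('pics/scene1c.png',cv2.resize(a,None,fx=2.4,fy=2.4))
"
```

```text
t 1.55 now chute [-220.5   41.6  150.7] F [-0.37  0.33 -0.32]
shift [ 0.0066 -0.0008  0.2017] rot [-0.0008  0.0008 -0.0011] tilt ok
```

View pics/wrist1.png

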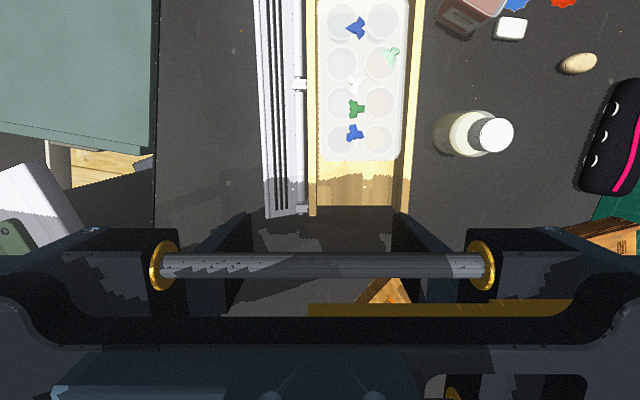

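View pics/scene1c.png

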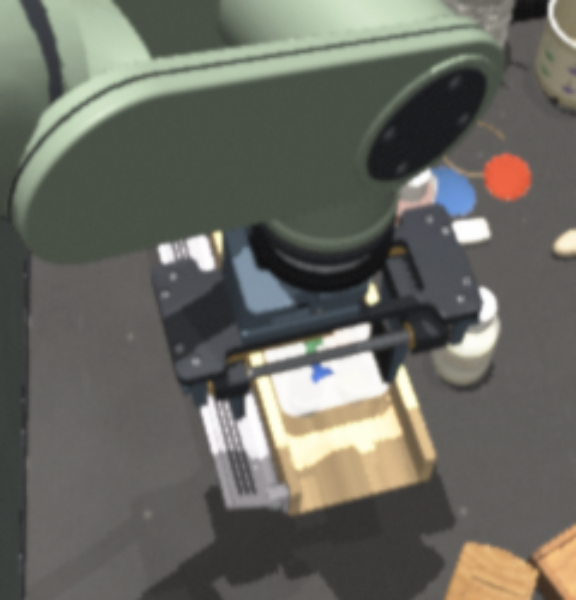

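Run:
```python
from g import *
C=cam('wrist')
c,q=np.cos(o[2]),np.sin(o[2])
def W(x,y,z): return [o[0]+(c*x-q*y)/1e3,o[1]+(q*x+c*y)/1e3,z/1e3]
im=cv2.imread('pics/wrist1.png')
def L(a,b,col):
    cv2.line(im,*[tuple(int(round(v)) for v in proj(C,W(*p))) for p in(a,b)],col,1)
for y in(-56,-47,47,56): L((-250,y,46),(-60,y,46),(0,0,255))
L((-250,103.5,54.5),(-60,103.5,54.5),(255,0,255));L((-250,-47,46),(-250,47,46),(0,255,0))
L((-187,-44,41),(-187,44,41),(255,0,0))
cv2.imwrite('pics/w1o.png',cv2.resize(im[0:240,200:440],None,fx=2.5,fy=2.5,interpolation=cv2.INTER_NEAREST))
for y in(42+45.6,42+59,42-45.6,42-59): print(proj(C,np.array(W(-220,y,150))))
```

```text
[259.92821285 224.6206934 ]
[241.80345702 224.59747753]
[383.18747328 224.77857529]
[401.2836532  224.80175455]
```

View pics/w1o.png

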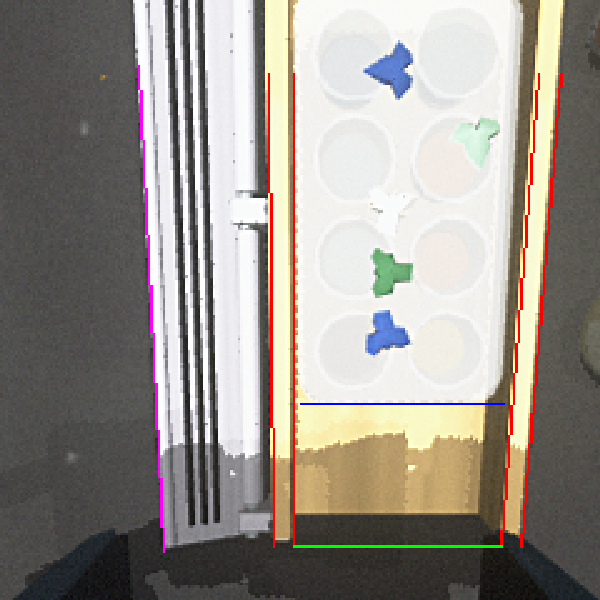

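Call:
move_arm --targets '[{"tx": 0,"ty": 0,"tz": 0.08,"roll": 0,"grip": 91},{"tx": 0,"ty": 0,"tz": 0.16,"roll": 0,"grip": 91},{"tx": 0,"ty": 0,"tz": 0.22,"roll": 0,"grip": 91},{"tx": 0,"ty": 0,"tz": 0.25,"roll": 0,"grip": 91},{"tx": 0,"ty": 0,"tz": 0.27,"roll": 0,"grip": 91},{"tx": 0,"ty": 0,"tz": 0.285,"roll": 0,"grip": 91},{"tx": 0,"ty": 0,"tz": 0.3,"roll": 0,"grip": 91},{"tx": 0,"ty": 0,"tz": 0.3,"roll": 0,"grip": 91}]'

```text
time: 2.5
tcp_pos: [0.4898, 0.0097, 0.0317]
ee_rot: [0.818, 0.575, 0.0, 0.0]
ft_force: [0.0, 0.5, -0.1]
grip_width: 0.997
```

```bash
python3 -c "
from g import *
go(-220,42,25)
for n in ('wrist','scene'): cv2.imwrite(f'pics/{n}2.png',grab_frame(n)[:,:,::-1])
a=cv2.imread('pics/scene2.png')[150:360,240:440];cv2.imwrite('pics/scene2c.png',cv2.resize(a,None,fx=2.8,fy=2.8))
"
```

```text
t 2.5 now chute [-218.6   42.3   31.7] F [ 0.01  0.45 -0.09]
shift [-0.0035  0.0008  0.0168] rot [0.0004 0.0002 0.0013] tilt ok
```

View pics/wrist2.png

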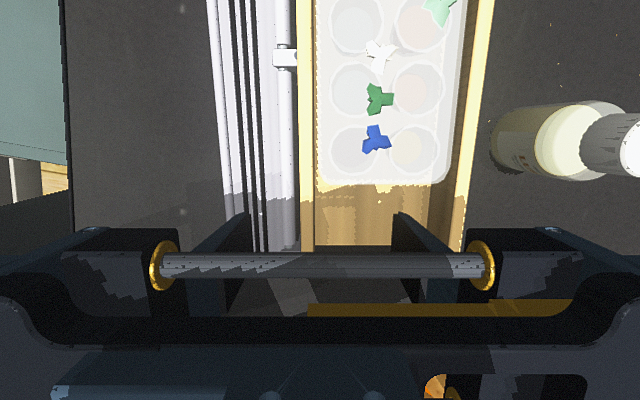

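View pics/scene2c.png

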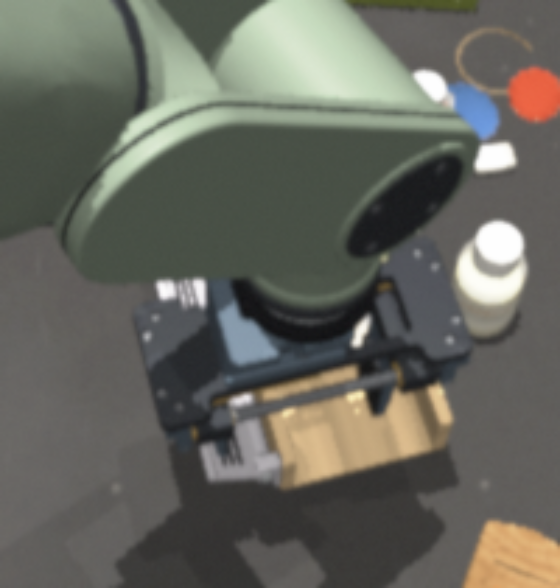

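```bash
cat > ang.py <<'E'
from g import *
import sys
def draw(pic,out,cn='wrist',crop=None,fx=2.5):
    C=cam(cn);c,q=np.cos(o[2]),np.sin(o[2])
    def W(x,y,z): return [o[0]+(c*x-q*y)/1e3,o[1]+(q*x+c*y)/1e3,z/1e3]
    im=cv2.imread(pic)
    def L(a,b,col): cv2.line(im,*[tuple(int(round(v)) for v in proj(C,W(*p))) for p in(a,b)],col,1)
    for th,col in((0,(0,0,255)),(.3,(0,128,255)),(.6,(0,255,255)),(.75,(0,255,0)),(.95,(255,0,0))):
        a=.52-th;y=66+43*np.cos(a)-1.2*np.sin(a);z=32+43*np.sin(a)+1.2*np.cos(a);L((-230,y,z),(23,y,z),col)
    cv2.imwrite(out,cv2.resize(im[crop[1]:crop[3],crop[0]:crop[2]],None,fx=fx,fy=fx,interpolation=cv2.INTER_NEAREST))
E
python3 -c "
from ang import *
draw('pics/wrist2.png','pics/w2o.png',crop=(150,0,390,240))"
```

```text
(no output)
```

View pics/w2o.png

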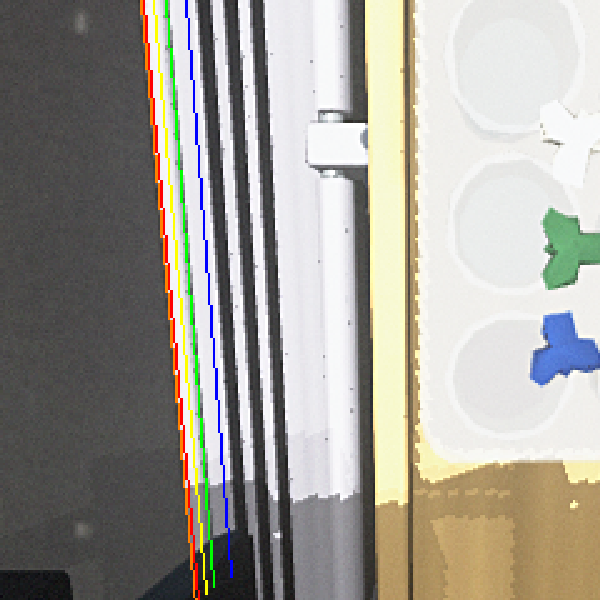

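```bash
python3 -c "
from ang import *
print(state()['time'],state()['ft_force'],state()['wrist_torque'])
cv2.imwrite('pics/top2.png',grab_frame('top')[:,:,::-1])
draw('pics/top2.png','pics/t2o.png','top',crop=(225,140,445,290),fx=3.6)
a=cv2.imread('pics/top2.png')[140:290,225:445];cv2.imwrite('pics/t2.png',cv2.resize(a,None,fx=3.6,fy=3.6))
C=cam('wrist');T=get_calibration('wrist')['T_tool_cam']
Ti=np.linalg.inv(T)
for p in [(.016,-.0456,0),(-.016,-.0456,0),(.016,-.059,0),(.016,.0456,0),(.016,.0456,-.06)]:
    q=Ti@np.array([*p,1]);print(p,C[3]+C[2]*q[0]/q[2],C[4]+C[2]*q[1]/q[2])
"
```

```text
2.6 [-0.17045802  0.35066739  0.67420244] [-0.09984566  0.10824238 -0.01379511]
(0.016, -0.0456, 0) 257.7414373926086 202.94086575732948
(-0.016, -0.0456, 0) 260.22808027810333 244.16981840586075
(0.016, -0.059, 0) 239.07417533751487 202.9408543749366
(0.016, 0.0456, 0) 384.7650844851105 202.9409432102013
(0.016, 0.0456, -0.06) 410.5067266981615 234.94088677469534
```

View pics/t2.png

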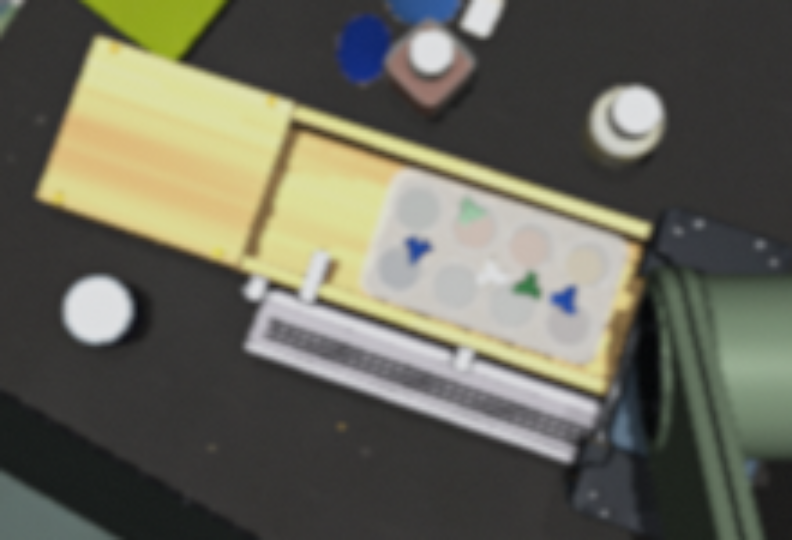

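Call:
move_arm --targets '[{"tx": 0,"ty": 0,"tz": -0.05,"roll": 0,"grip": 91},{"tx": 0,"ty": -0.02,"tz": -0.05,"roll": 0,"grip": 76},{"tx": 0,"ty": -0.02,"tz": -0.05,"roll": 0,"grip": 76},{"tx": 0,"ty": -0.02,"tz": -0.05,"roll": 0,"grip": 76},{"tx": 0,"ty": -0.02,"tz": -0.05,"roll": 0,"grip": 76}]'

```text
time: 3.15
tcp_pos: [0.4823, 0.0122, 0.0518]
ee_rot: [0.818, 0.575, 0.0, 0.0]
ft_force: [-0.6, -0.0, 1.4]
grip_width: 0.836
```

```bash
python3 -c "
from ang import *
print(state()['grip_width'])
go(-220,50,50)
cv2.imwrite('pics/wrist3.png',grab_frame('wrist')[:,:,::-1])
a=cv2.imread('pics/wrist3.png')[100:330,140:500];cv2.imwrite('pics/w3.png',cv2.resize(a,None,fx=2.2,fy=2.2))
"
```

```text
0.8357666960016501
t 3.15 now chute [-218.8   50.1   51.8] F [-0.65 -0.01  1.38]
shift [-0.0031  0.0004  0.0044] rot [0.0007 0.0001 0.0011] tilt ok
```

View pics/w3.png

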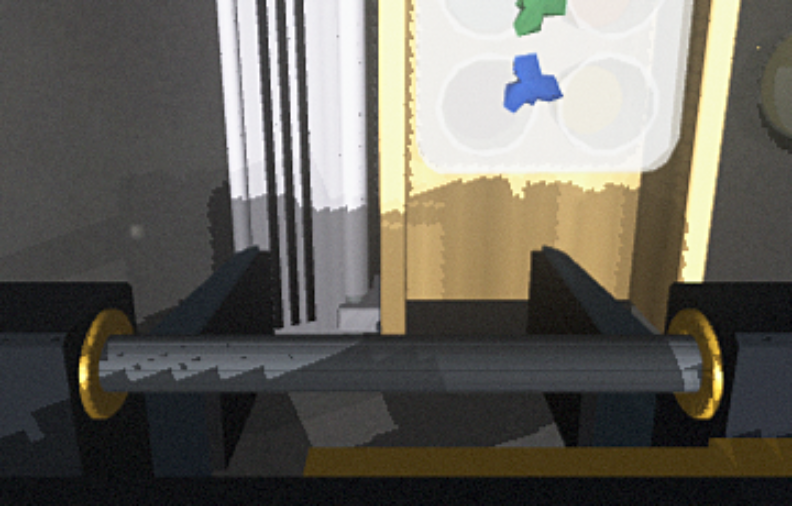

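Call:
move_arm --targets '[{"tx": 0,"ty": 0.008,"tz": 0.03,"roll": 0,"grip": 76},{"tx": 0,"ty": 0.008,"tz": 0.05,"roll": 0,"grip": 76},{"tx": 0,"ty": 0.008,"tz": 0.065,"roll": 0,"grip": 76},{"tx": 0,"ty": 0.008,"tz": 0.08,"roll": 0,"grip": 76},{"tx": 0,"ty": 0.008,"tz": 0.095,"roll": 0,"grip": 76},{"tx": 0,"ty": 0.008,"tz": 0.11,"roll": 0,"grip": 76},{"tx": 0,"ty": 0.008,"tz": 0.11,"roll": 0,"grip": 76}]'

```text
time: 3.9
tcp_pos: [0.485, 0.0111, 0.0071]
ee_rot: [0.818, 0.575, -0.0, 0.0]
ft_force: [-2.2, 0.7, 1.9]
grip_width: 0.833
```

```bash
python3 -c "
from ang import *
go(-220,47,4)
cv2.imwrite('pics/top4.png',grab_frame('top')[:,:,::-1])
draw('pics/top4.png','pics/t4o.png','top',crop=(225,140,445,290),fx=3.6)
cv2.imwrite('pics/wrist4.png',grab_frame('wrist')[:,:,::-1])
s=state();print(s['time'],s['ft_force'],s['wrist_torque'])
"
```

```text
t 3.9 now chute [-218.8   47.3    7.1] F [-2.16  0.7   1.92]
shift [-0.0029  0.0006  0.0078] rot [-0.0001  0.0003  0.001 ] tilt ok
4.0 [-2.29789561  0.37228247  2.07286518] [0.05762642 0.51777973 0.00352814]
```

View pics/t4o.png

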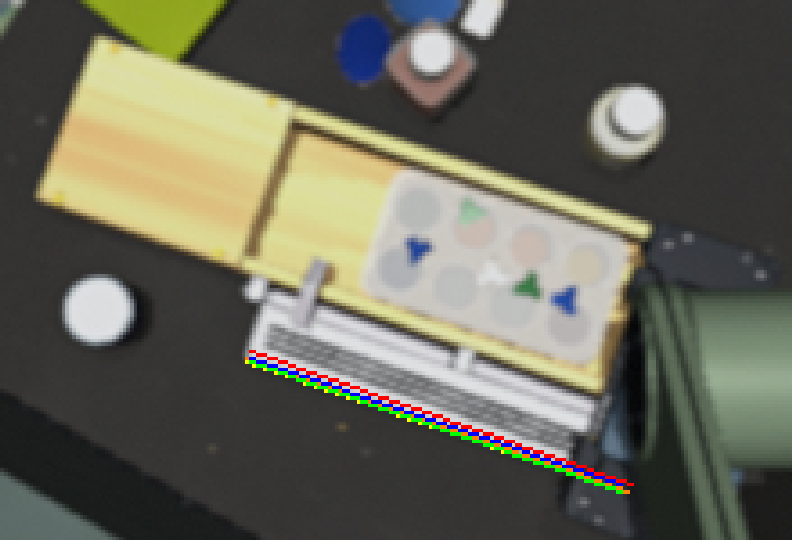

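View pics/wrist4.png

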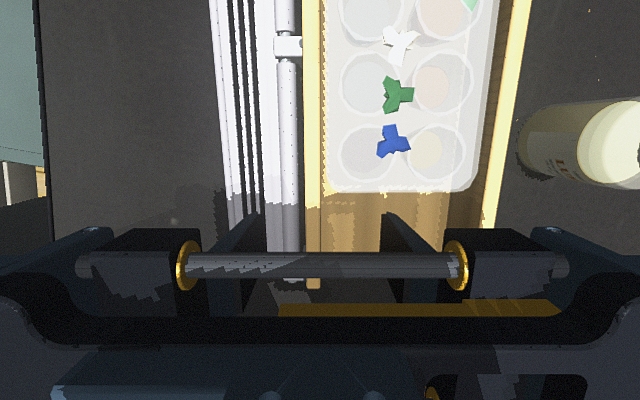

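```bash
cat > leaf.py <<'E'
from g import *
T=cam('top');c,q=np.cos(o[2]),np.sin(o[2])
def W(x,y,z): return [o[0]+(c*x-q*y)/1e3,o[1]+(q*x+c*y)/1e3,z/1e3]
def leaf(th,y,z,x=-3):
    r=np.array([y-66,z-32]);a=-th
    return W(x,66+np.cos(a)*r[0]-np.sin(a)*r[1],32+np.sin(a)*r[0]+np.cos(a)*r[1])
def show(pic,out):
    im=cv2.imread(pic)[235:0:-1][::-1][:,:];a=cv2.imread(pic)[200:240,285:345]
    a=cv2.resize(a,None,fx=12,fy=12,interpolation=cv2.INTER_CUBIC)
    for th,col in((0,(0,0,255)),(.6,(0,128,255)),(.75,(0,200,0)),(.85,(255,0,0)),(.95,(255,0,255))):
        for y,z in((29,24),(29,55)):
            p=(proj(T,leaf(th,y,z))-[285,200]+.5)*12;cv2.circle(a,tuple(int(v) for v in p),5 if z==24 else 9,col,2)
    cv2.imwrite(out,a)
E
python3 -c "
from leaf import *
show('pics/top4.png','pics/l4.png');show('pics/top0.png','pics/l0.png')"
```

```text
(no output)
```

View pics/l4.png

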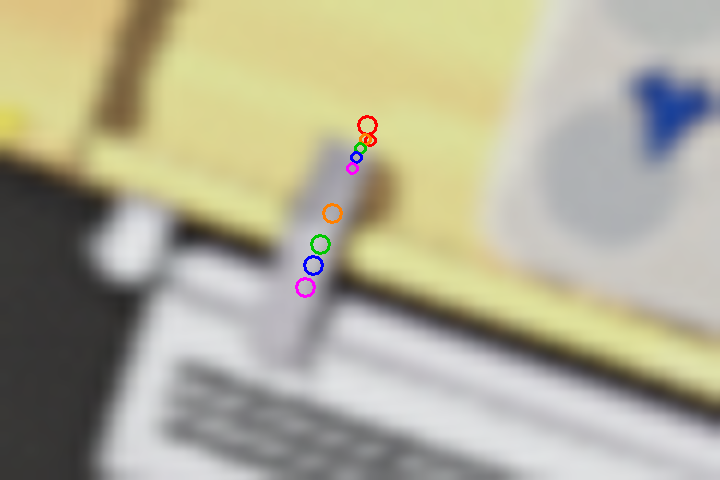

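View pics/l0.png

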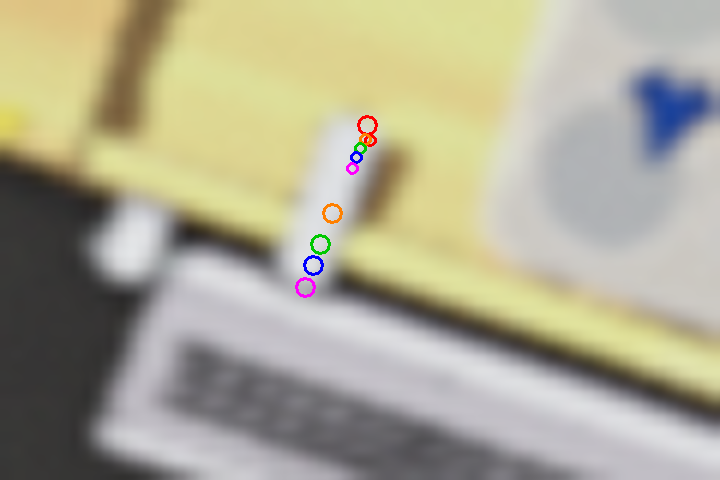

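Call:
move_arm --targets '[{"tx": 0,"ty": 0,"tz": 0.005,"roll": 0,"grip": 76},{"tx": 0,"ty": 0,"tz": 0.01,"roll": 0,"grip": 76},{"tx": 0,"ty": 0,"tz": 0.01,"roll": 0,"grip": 76}]'

```text
time: 4.3
tcp_pos: [0.4856, 0.011, 0.0038]
ee_rot: [0.818, 0.575, 0.0, 0.001]
ft_force: [-0.5, -1.4, 2.9]
grip_width: 0.833
```

```bash
python3 -c "
from leaf import *
go(-220,47,4)
cv2.imwrite('pics/top5.png',grab_frame('top')[:,:,::-1])
show('pics/top5.png','pics/l5.png')
s=state();print(s['time'],s['ft_force'],s['wrist_torque'])
"
```

```text
t 4.3 now chute [-218.8   46.6    3.8] F [-0.47 -1.36  2.92]
shift [-0.003  -0.0009 -0.0005] rot [0.0008 0.0002 0.0012] tilt ok
4.35 [-0.36068817 -1.59641902  3.32967434] [-0.20738401  0.27078385  0.07237689]
```

View pics/l5.png

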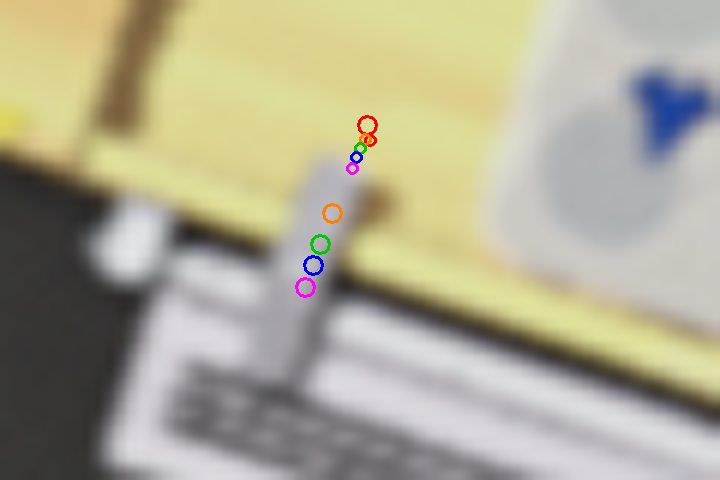

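Call:
move_arm --targets '[{"tx": 0.02,"ty": -0.001,"tz": 0.0015,"roll": 0,"grip": 76},{"tx": 0.045,"ty": -0.001,"tz": 0.0015,"roll": 0,"grip": 76},{"tx": 0.065,"ty": -0.001,"tz": 0.0015,"roll": 0,"grip": 76},{"tx": 0.085,"ty": -0.001,"tz": 0.0015,"roll": 0,"grip": 76},{"tx": 0.105,"ty": -0.001,"tz": 0.0015,"roll": 0,"grip": 76},{"tx": 0.125,"ty": -0.001,"tz": 0.0015,"roll": 0,"grip": 76}]'

```text
time: 4.95
tcp_pos: [0.502, 0.0589, 0.0031]
ee_rot: [0.818, 0.575, -0.0, 0.0]
ft_force: [-2.6, -3.2, 2.6]
grip_width: 0.828
```

```bash
python3 -c "
from leaf import *
go(-3,47,3.5)
cv2.imwrite('pics/top6.png',grab_frame('top')[:,:,::-1])
show('pics/top6.png','pics/l6.png')
a=cv2.imread('pics/top6.png')[140:290,225:445];cv2.imwrite('pics/t6.png',cv2.resize(a,None,fx=3.6,fy=3.6))
"
```

```text
t 4.95 now chute [-168.2   47.5    3.1] F [-2.58 -3.23  2.61]
shift [ 0.4129  0.0021 -0.0012] rot [0.0004 0.0004 0.0013] tilt ok
```

View pics/l6.png

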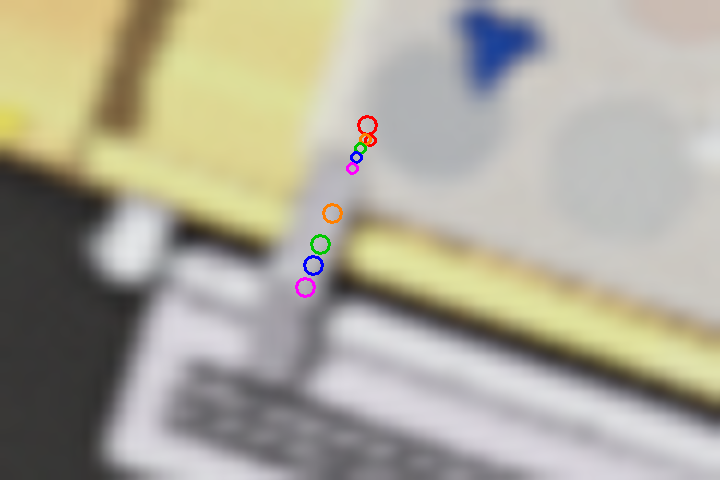

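View pics/t6.png

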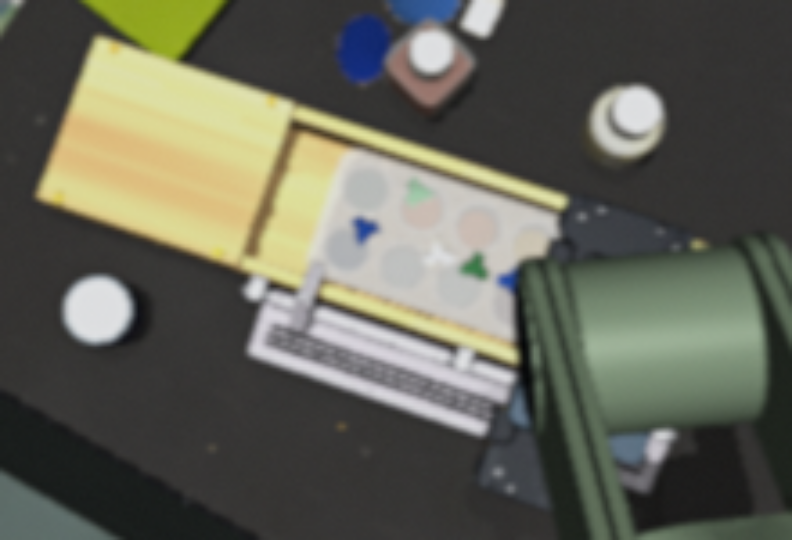

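Call:
move_arm --targets '[{"tx": 0.025,"ty": 0.001,"tz": 0.001,"roll": 0,"grip": 76},{"tx": 0.05,"ty": 0.001,"tz": 0.001,"roll": 0,"grip": 76},{"tx": 0.075,"ty": 0.001,"tz": 0.001,"roll": 0,"grip": 76},{"tx": 0.1,"ty": 0.001,"tz": 0.001,"roll": 0,"grip": 76},{"tx": 0.125,"ty": 0.001,"tz": 0.001,"roll": 0,"grip": 76},{"tx": 0.15,"ty": 0.001,"tz": 0.001,"roll": 0,"grip": 76},{"tx": 0.175,"ty": 0.001,"tz": 0.001,"roll": 0,"grip": 76},{"tx": 0.2,"ty": 0.001,"tz": 0.001,"roll": 0,"grip": 76}]'

```text
time: 5.8
tcp_pos: [0.5302, 0.1359, 0.0028]
ee_rot: [0.818, 0.576, 0.0, 0.0]
ft_force: [-2.3, -4.6, 4.2]
grip_width: 0.832
```

```bash
python3 -c "
from leaf import *
go(-3,47,3.5)
cv2.imwrite('pics/top7.png',grab_frame('top')[:,:,::-1])
a=cv2.imread('pics/top7.png')[140:290,225:445];cv2.imwrite('pics/t7.png',cv2.resize(a,None,fx=3.6,fy=3.6))
"
```

```text
t 5.8 now chute [-86.2  47.2   2.8] F [-2.32 -4.61  4.18]
shift [ 0.208   0.0009 -0.0016] rot [ 0.0005 -0.0003  0.0014] tilt ok
```

View pics/t7.png

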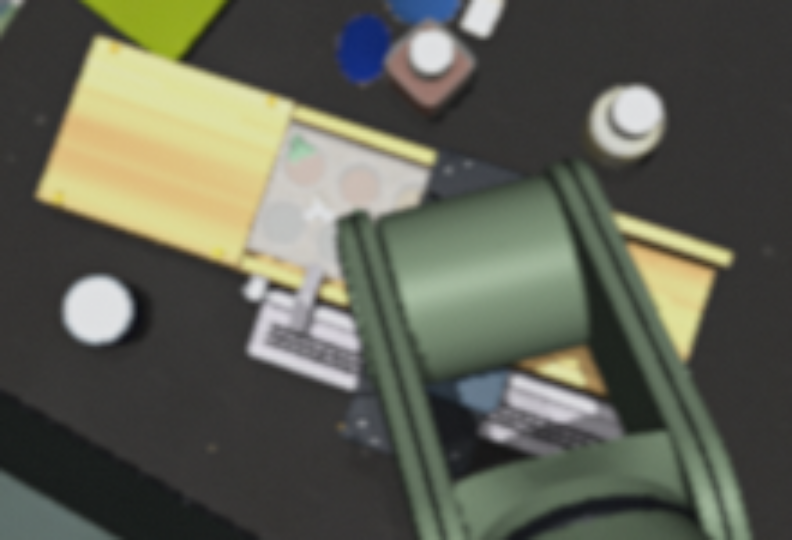

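Call:
move_arm --targets '[{"tx": 0.025,"ty": 0.001,"tz": 0,"roll": 0,"grip": 76},{"tx": 0.05,"ty": 0.001,"tz": 0,"roll": 0,"grip": 76},{"tx": 0.075,"ty": 0.001,"tz": 0,"roll": 0,"grip": 76},{"tx": 0.1,"ty": 0.001,"tz": 0,"roll": 0,"grip": 76},{"tx": 0.125,"ty": 0.001,"tz": 0,"roll": 0,"grip": 76},{"tx": 0.145,"ty": 0.001,"tz": 0,"roll": 0,"grip": 76},{"tx": 0.16,"ty": 0.001,"tz": 0,"roll": 0,"grip": 76},{"tx": 0.17,"ty": 0.001,"tz": 0,"roll": 0,"grip": 76}]'

```text
time: 6.65
tcp_pos: [0.554, 0.2016, 0.0029]
ee_rot: [0.818, 0.576, 0.001, -0.0]
ft_force: [-3.6, -4.5, 3.4]
grip_width: 0.831
```

```bash
python3 -c "
from leaf import *
go(-3,47,3.5)
"
```

```text
t 6.65 now chute [-16.3  47.    2.9] F [-3.6  -4.47  3.41]
shift [ 0.0332  0.0002 -0.0014] rot [ 0.0005 -0.0011  0.0018] tilt ok
```

Now press home slowly, watching the force along the lane.

Call:
move_arm --targets '[{"tx": 0.01,"ty": 0,"tz": 0,"roll": 0,"grip": 76},{"tx": 0.018,"ty": 0,"tz": 0,"roll": 0,"grip": 76},{"tx": 0.025,"ty": 0,"tz": 0,"roll": 0,"grip": 76},{"tx": 0.028,"ty": 0,"tz": 0,"roll": 0,"grip": 76}]'

```text
time: 7.05
tcp_pos: [0.5578, 0.2123, 0.0029]
ee_rot: [0.818, 0.576, 0.001, -0.0]
ft_force: [-2.9, -3.6, 3.8]
grip_width: 0.833
```

```bash
python3 -c "
from leaf import *
go(-3,47,3.5)
"
```

```text
t 7.05 now chute [-5.  47.1  2.9] F [-2.87 -3.56  3.76]
shift [ 0.0049  0.0003 -0.0015] rot [ 0.0004 -0.001   0.0018] tilt ok
```

Call:
move_arm --targets '[{"tx": 0.005,"ty": 0,"tz": 0,"roll": 0,"grip": 76},{"tx": 0.01,"ty": 0,"tz": 0,"roll": 0,"grip": 76},{"tx": 0.01,"ty": 0,"tz": 0,"roll": 0,"grip": 76}]'

```text
time: 7.35
tcp_pos: [0.5588, 0.2151, 0.0028]
ee_rot: [0.818, 0.576, -0.0, 0.0]
ft_force: [-3.2, -6.8, 4.5]
grip_width: 0.832
```

```bash
python3 -c "
from leaf import *
go(-3,47,3.5)
for n in ('top','wrist','scene'): cv2.imwrite(f'pics/{n}8.png',grab_frame(n)[:,:,::-1])
"
```

```text
t 7.35 now chute [-1.9 47.2  2.8] F [-3.22 -6.77  4.48]
shift [-0.0027  0.0005 -0.0017] rot [0.0001 0.0001 0.0016] tilt ok
```

View pics/wrist8.png

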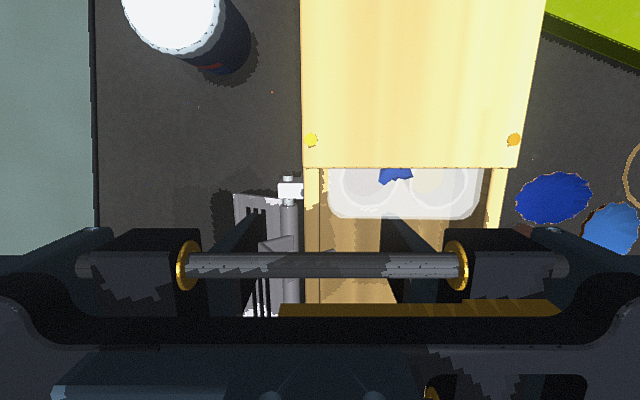

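Call:
move_arm --targets '[{"tx": 0.007,"ty": 0,"tz": 0,"roll": 0,"grip": 76},{"tx": 0.012,"ty": 0,"tz": 0,"roll": 0,"grip": 76},{"tx": 0.012,"ty": 0,"tz": 0,"roll": 0,"grip": 76}]'

```text
time: 7.8
tcp_pos: [0.5588, 0.2157, 0.0027]
ee_rot: [0.818, 0.575, -0.003, 0.001]
ft_force: [-5.2, -15.2, 7.4]
grip_width: 0.833
```

```bash
python3 -c "
from leaf import *
go(-3,47,3.5)
cv2.imwrite('pics/wrist9.png',grab_frame('wrist')[:,:,::-1])
C=cam('wrist');c,q=np.cos(o[2]),np.sin(o[2])
for p in((360,218),(400,218),(400,167)):
  P=onz(C,p,.041 if p[1]>200 else .052);d=P[:2]-o[:2];print(1e3*(c*d[0]+q*d[1]),1e3*(-q*d[0]+c*d[1]))
a=cv2.imread('pics/wrist9.png')[100:330,140:500];cv2.imwrite('pics/w9.png',cv2.resize(a,None,fx=2.2,fy=2.2))
"
```

```text
t 7.8 now chute [-1.4 47.4  2.7] F [ -5.25 -15.18   7.38]
shift [-0.0041  0.001  -0.0019] rot [-0.001   0.0045  0.0011] tilt ok
16.67161954411312 24.70091506688901
16.7188677039941 1.3738309641078772
48.34217169313838 6.699589929597898
```

View pics/w9.png

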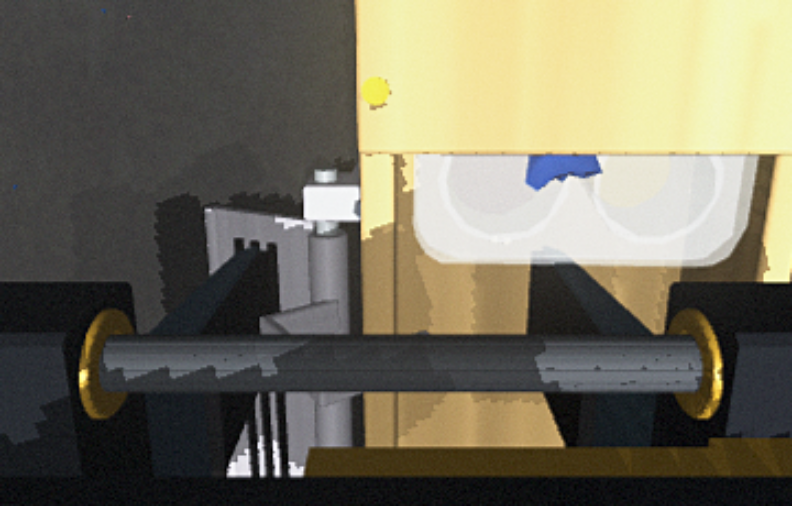

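Call:
move_arm --targets '[{"tx": -0.01,"ty": 0,"tz": 0,"roll": 0,"grip": 76},{"tx": -0.03,"ty": 0,"tz": 0,"roll": 0,"grip": 76},{"tx": -0.04,"ty": 0,"tz": 0,"roll": 0,"grip": 76},{"tx": -0.04,"ty": 0,"tz": 0,"roll": 0,"grip": 76},{"tx": -0.04,"ty": 0,"tz": -0.02,"roll": 0,"grip": 76},{"tx": -0.04,"ty": 0,"tz": -0.04,"roll": 0,"grip": 76},{"tx": -0.04,"ty": 0,"tz": -0.06,"roll": 0,"grip": 76},{"tx": -0.04,"ty": 0,"tz": -0.08,"roll": 0,"grip": 76}]'

```text
time: 8.65
tcp_pos: [0.5536, 0.2008, 0.0356]
ee_rot: [0.818, 0.575, -0.003, 0.001]
ft_force: [0.0, -0.0, -0.2]
grip_width: 0.836
```

Call:
move_arm --targets '[{"tx": 0,"ty": 0,"tz": -0.03,"roll": 0,"grip": 76},{"tx": 0,"ty": 0,"tz": -0.08,"roll": 0,"grip": 76},{"tx": 0,"ty": 0,"tz": -0.15,"roll": 0,"grip": 76},{"tx": 0,"ty": 0,"tz": -0.22,"roll": 0,"grip": 76},{"tx": -0.08,"ty": 0,"tz": -0.3,"roll": 0,"grip": 76},{"tx": -0.16,"ty": 0,"tz": -0.35,"roll": 0,"grip": 76},{"tx": -0.24,"ty": 0,"tz": -0.4,"roll": 0,"grip": 76},{"tx": -0.32,"ty": 0,"tz": -0.4,"roll": 0,"grip": 76}]'

```text
time: 9.45
tcp_pos: [0.5122, 0.0806, 0.2003]
ee_rot: [0.818, 0.576, -0.0, 0.003]
ft_force: [0.3, 0.3, 0.1]
grip_width: 0.839
```

```bash
python3 -c "
from leaf import *
go(-3,47,3.5)
for n in ('top','wrist','scene'): cv2.imwrite(f'pics/{n}10.png',grab_frame(n)[:,:,::-1])
show('pics/top10.png','pics/l10.png')
a=cv2.imread('pics/top10.png')[140:290,225:445];cv2.imwrite('pics/t10.png',cv2.resize(a,None,fx=3.6,fy=3.6))
"
```

```text
t 9.45 now chute [-144.3   45.3  200.3] F [0.26 0.33 0.06]
shift [ 0.3552 -0.0059  0.4907] rot [0.0032 0.0025 0.0015] tilt ok
```

View pics/t10.png

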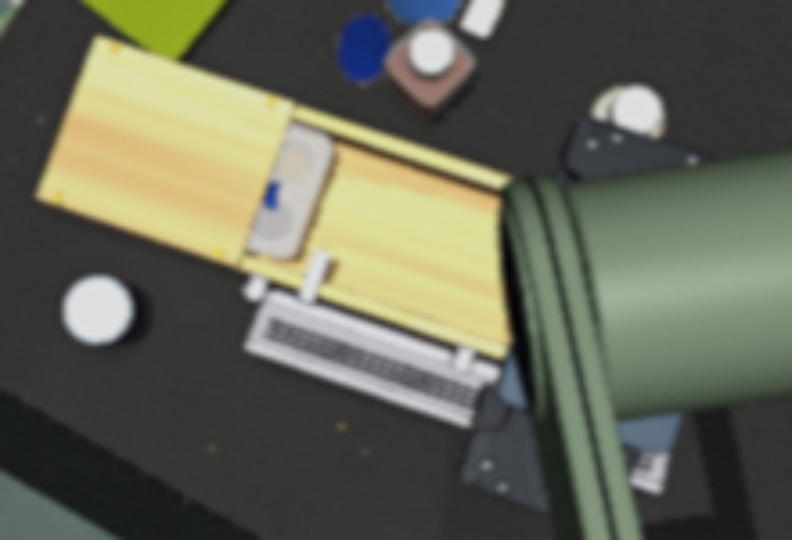

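View pics/wrist10.png

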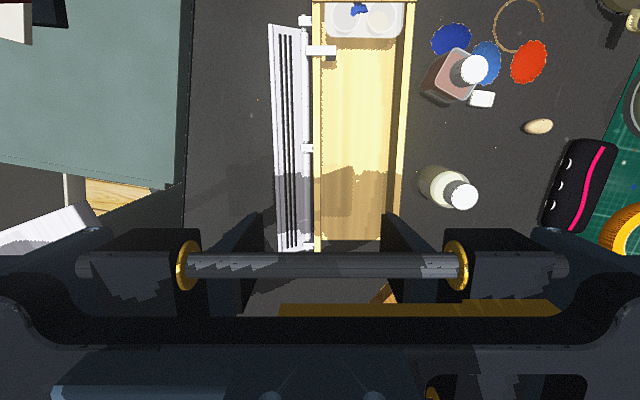

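View pics/l10.png

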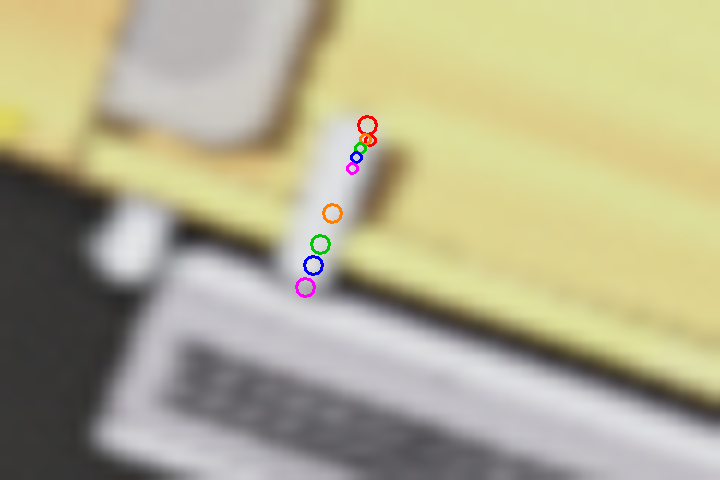

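Call:
move_arm --targets '[{"tx": 0,"ty": 0,"tz": 0,"roll": 0,"grip": 76},{"tx": 0,"ty": 0,"tz": 0,"roll": 0,"grip": 76}]'

```text
time: 9.8
tcp_pos: [0.5107, 0.0809, 0.1978]
ee_rot: [0.818, 0.575, -0.002, 0.002]
ft_force: [-0.4, 0.3, 0.6]
grip_width: 0.834
```

```bash
python3 -c "
from leaf import *
for p in((318,215),(296,106)):
  P=onz(T,(225+p[0]/3.6,140+p[1]/3.6),.041 if p[0]==318 else .052);d=P[:2]-o[:2];print(1e3*(c*d[0]+q*d[1]))
"
```

```text
9.477608298489844
45.49100780502928
```

```bash
python3 -c "
from leaf import *
cv2.imwrite('pics/wrist11.png',grab_frame('wrist')[:,:,::-1])
C=cam('wrist')
im=cv2.imread('pics/wrist11.png').astype(int)
cv2.imwrite('pics/w11.png',cv2.resize(im[0:80,290:430].astype(np.uint8),None,fx=5.5,fy=5.5,interpolation=cv2.INTER_NEAREST))
for v in (0,1,2,3,4): print('roof',v,(lambda d:1e3*(c*d[0]+q*d[1]))(onz(C,(365,v),.052)[:2]-o[:2]))
for v in (34,36,38,40): print('lid',v,(lambda d:1e3*(c*d[0]+q*d[1]))(onz(C,(365,v),.041)[:2]-o[:2]))
for x in range(-6,13,3): print(x,proj(T,W(x,0,41)), cv2.imread('pics/top10.png')[tuple(int(round(k)) for k in proj(T,W(x,0,41))[::-1])])
"
```

```text
roof 0 51.98382400986615
roof 1 51.066961433486696
roof 2 50.148611857115
roof 3 49.22877166031202
roof 4 48.307437210875825
lid 34 22.968402474289025
lid 36 20.964588176769954
lid 38 18.95407871397745
lid 40 16.93684047482624
-6 [320.57613943 199.19131649] [154 222 221]
-3 [319.35485169 198.77185424] [154 221 221]
0 [318.13393958 198.352521  ] [152 221 221]
3 [316.91340293 197.93331671] [154 221 221]
6 [315.69324157 197.51424132] [154 223 222]
9 [314.47345532 197.09529477] [122 185 190]
12 [313.25404402 196.676477  ] [ 92 137 154]
```

View pics/w11.png

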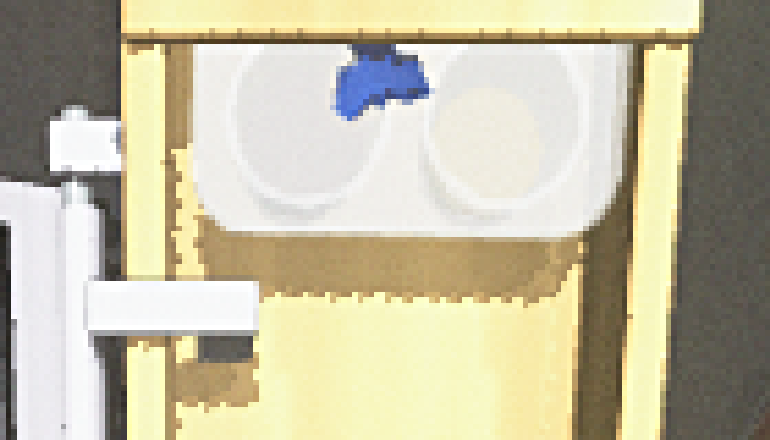

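```bash
python3 -c "
from cell import *
print(hand_in())"
```

```text
the job is handed in; nothing more can be done
None
```

The strip is stowed home in its bay, the gate has sprung shut behind it, and the job was handed in at about 10 s of the 45 s allowed. `hand_in` gives no verdict.

**What I did:** With the jaws at 76 mm, one fingertip held the treadle down (gate at about 0.9 rad, read from the top view). The other finger pushed the strip about 200 mm along the lane. It met the end stop with the wrist force at about 16–17 N and no further travel. I backed off 16 mm before lifting so the strip was not dragged, then rose clear.

**Last checks:**
- **Strip:** The final wrist view puts its near edge at x ≈ 14 mm of the chute, where home is 13 mm. A coarser top-view reading gave 9.5 mm; this disagrees, but the top view resolves only about 2 mm per pixel and the reading is still within the 6 mm tolerance.
- **Gate:** The leaf and treadle look the same in the top view as at the start, so I judged it shut.
- **Bystanders:** The ink bottle and blue pot look unmoved; so does the medium bottle, though the arm partly hid it.
- **Robot:** The wrist force is back to noise level (under 1 N), and the arm stands about 0.2 m above the desk, touching nothing.

**Correction along the way:** The open fingertips sit about 24 mm behind the TCP, so my first descent did not press the treadle. I narrowed the jaws and went lower.

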